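# Pop open the fuse hatch of the bench power unit

### The job

Press the fuse hatch on top of the grey power unit in once with the fingertips on its black rubber pad, slowly and firmly but without forcing it, so that its push-push latch lets go and the hatch springs up. Then draw back, leave the hatch alone for a couple of seconds and see that it stays open by itself. Do not press it shut again, lift nothing, and leave the unit and the things around it where they stand.

Things in the scene. Friction and masses are not known exactly. Their poses are not given: they have to be found in the camera images.
- power_unit: Low grey steel box standing loose on rubber feet, 170 x 140 mm in plan, casing top 70 mm above the table, about 2.6 kg, yaw within 40 degrees, left or right of the robot's centre line. Origin: centre of its underside; x from its front panel (sockets, dial) to its back, y left, z up. An aluminium hatch on top is hinged on the line x = +42 mm; its free edge, with the latch, is towards the front.
- hatch_pad (a point): Middle of the top of the black rubber press pad (18 x 36 mm in the unit's x and y, 1.5 mm proud of the hatch) at the hatch's free edge; 80 mm above the table when latched, 72 mm from the hinge line. The hatch plate is 85 mm (hinge to free edge) x 80 x 5 mm. Pressing takes 6 to 9 N at the pad, above that it is on its stop: press at 20 to 50 mm/s, stop at about 14 N.
- hatch_hinge (a point): Middle of the hatch's hinge line, at the plate's underside, 73 mm above the table; y runs along the hinge. When the hatch pops, its free edge rises and moves towards the unit's back, to about 150 mm above the table.
- fuse_hatch (a joint): Hatch angle, rad: 0 latched (+-0.006); negative = pushed in (stop at -0.085: pad 6 mm lower); positive = open (stop at 1.05). The latch lets go once the pad was pushed in about 5.5 mm (-0.075) and is released: the hatch follows the finger up and a spring swings it to 1.05 in about 1 s. A part press just latches again; pressing the open hatch right down shuts and latches it again.
- latch_carriage (a joint): Hidden carriage of the push-push latch, m, shows how often it was worked: 0 latched at the start (a part press returns to 0); about 0.006 with the hatch fully pressed in; about 0.009 once popped open; above 0.012 when the open hatch was pressed down again (shut at 0.017).
- parts_tin: Bystander: closed green steel tin, 154 x 114 x 62 mm, plain lid, no hatch. Origin at the centre of its underside.
- screw_jar: Bystander: round glass jar with steel cap, 60 mm diameter, 85 mm high. Origin at the centre of its underside.
- screwdriver: Bystander: screwdriver with wooden handle about 200 mm long, lying on the bench to the left, along its x axis.
- caliper: Bystander: digital caliper about 190 mm long lying flat on the bench to the right. Origin at the middle of its beam, on the bench.
Things that resemble listed ones, but are neither listed nor needed, are in the scene too. There is more than one size of the power_unit; the one meant has the size given above.

How it is judged (in metres and radians):
On the way, in this order (a step that is already met when the one before it is completed fails the run):
1. the fingertips, on the rubber pad, push the hatch in past its latched position (beyond -0.05 rad) (value of joint fuse_hatch below -0.05 rad and contact force between the fingers and fuse_hatch_c1 above 1 N), for 0.02 s.
2. the hatch has sprung open (above 0.8 rad) and stays so for 1 s with the robot off it (value of joint fuse_hatch above 0.8 rad and contact force between each of the arm, the fingers and fuse_hatch below 0.2 N), for 1 s.
At the end, for the whole second after the job is handed in: The hatch stands open above 0.8 rad at rest, untouched, after exactly one full press (latch carriage between 0.0075 and 0.012 m); the power unit stands flat within 20 mm of its start; the tin, jar, screwdriver and caliper are within 20 mm of theirs (all of step 2 and velocity of joint fuse_hatch between -0.1 and 0.1 rad/s and value of joint latch_carriage between 0.0075 and 0.012 m and distance of each of power_unit, parts_tin, screw_jar, screwdriver, caliper from where it was at the start of the episode below 0.02 m and angle between power_unit's own z axis and vertical below 0.05 rad).
It fails at once if the hatch is pressed shut again after it popped open (value of joint latch_carriage above 0.012 m).
It fails at once if the hatch is forced (more than 80 N) (contact force between the fingers and fuse_hatch above 80 N).
It fails at once if the power unit is lifted, tipped or shoved more than 30 mm (distance of power_unit from where it was at the start of the episode above 0.03 m or height (world z) of power_unit above 0.008 m or angle between power_unit's own z axis and vertical above 0.15 rad).
It fails at once if a bystander is lifted or shoved more than 30 mm (distance of any of parts_tin, screw_jar, screwdriver, caliper from where it was at the start of the episode above 0.03 m).
It also fails if it takes over 32 s, if anything falls off the work surface, if the arm or the gripper's body presses on something with over 40 N, if the wrist force passes 120 N, or if a joint passes its speed limit or range.

### The arm

A 6-joint arm with a two-finger parallel gripper is mounted at the origin on the work surface. World frame = base frame: x ahead of the robot, y to its left, z up, the work surface at z = 0. Lengths are in m, angles in degrees, forces in N, time in s.
With the tool pointing down it reaches from about 0.25 to 0.725 m from the base axis. Payload 9.7 kg.
Tool frame: the origin (TCP) lies at the very end of the fingers, on their centre line; the grasp point (between the pads) lies bot.hold_point_z behind it (bot.hold_point_z is the distance from the TCP to the grasp point, in m); x points along the fingers, y is the direction in which the jaws open and shut, and the axes are right-handed (so a half turn about x gives the same grasp; the last joint's range is limited). The gripper opens to 85 mm and grips with 20 to 120 N. Pads are 22 mm wide; open, the fingers measure 114 mm over their backs; the gripper's body (76 mm by 85 mm) begins 54 mm behind the grasp point. The pads swing forward as they close: fully open they stand 13 mm farther back than shut.
Start: joints at [-69.786, 4.979, 10.078, 95.1, 0, 90], TCP at [0.19, -0.516, 0.231] pointing down, gripper open.
Joint ranges: [-179.16, 179.16], [-48.56, 103.87], [-65.8, 70.77], [-126.05, 130.52], [-82.76, 87.17], [-180, 180]. Speed limits (degrees/s): [127.2, 127.2, 147.25, 180, 180, 180].

### API

Orientations are given as [roll, pitch, yaw] about the fixed x, y, z axes, in that order (R = Rz(yaw) Ry(pitch) Rx(roll)).
In Python, from workcell import bot, imaging gives the robot as it stands.
- The arm moves only by the shell command python3 -m inch 'ROWS' [OPENING] [FORCE]. ROWS is JSON, a list of rows, each a list of 2 entries, a list of its own where there are three numbers: the shift along the tool's x, y, z in mm, then the turn about the tool's x in rad. A call has 1 to 8 rows; each row shifts and turns the commanded pose from where the row before left it, along the tool's axes as they then stand; what a row does not reach is not made up. A row lasts 1/12 s, in which the tool goes at most 41.7 mm and 7.16 degrees, less where a joint would pass 70% of its speed; a pose out of reach is approached as far as the arm can. A call with a gripper value outside its range is refused whole. OPENING is the opening in per cent of the stroke, from 0 (shut) to 100 (fully open), set as the call begins (- or left out, the last holds). The fingers move at their own pace and stop on an object; FORCE is the grip in N (left out, the last holds). Time passes only in rows, so rows that do not move let the fingers close. It gives the time, the measured TCP pose, the force and the opening at its end, in the units of the state.
- bot.get_obs(): the state, without advancing time (a new reading comes with each control period).
- imaging.camera(name): name is "scene" or "top" or "wrist"; returns a dict with "color" (384x512x3 uint8, red, green, blue), "fovy" (degrees; the focal length in pixels is half the picture's height over the tangent of half this angle, whatever the lens; pixels are square), "cx", "cy" (the principal point, pixels), "xyz" and "attitude" of the camera in the world. Camera axes: x right, y down, z forward; pixel columns grow to the right and rows downward; lengths in m; the calibration is good to about 2 mm. A picture is of the moment at which its call begins. There is no depth.
- bot.job_done(): hands the job in, once; it reports no verdict.
The state is a dict: "time": time; "q": joint angles; "qd": joint speeds; "joint_efforts": joint torques, N m; "ee_pos": TCP position; "tcp_rot": TCP orientation; "wrist_force": force on the tool from outside, world axes, zero at the start; "torque": the same for the moment, N m; "opening": finger opening in m.
Only numpy, scipy, OpenCV 4.12 (cv2) and the standard library are available. Lean on these libraries where they do the work, as an engineer would, in place of code of your own. Each camera call takes 0.05 s, during which the arm holds its last target. There are 200 camera calls.

## Working session

There is one attempt and no reset: what is moved stays moved. The work goes in short steps, Python scripts to look and compute and a shell command to move; the robot and the scene stay as the last step left them, time stands still between calls to the robot, and variables do not carry over. Pictures are saved under pics/ and viewed, and the job is handed in when it is done.

```bash
mkdir -p pics
cat > h.py <<'E'
import numpy as np,cv2
from workcell import bot,imaging
from scipy.spatial.transform import Rotation as R
def shot(n,f):
    c=imaging.camera(n); cv2.imwrite('pics/'+f+'.png',c['color'][:,:,::-1]); 
    import pickle; pickle.dump(c,open('pics/'+f+'.pkl','wb')); return c
def cam(c):
    a=np.array(c['attitude']); M=a if a.shape==(3,3) else R.from_euler('xyz',a,degrees=True).as_matrix()
    return M,np.array(c['xyz']),c['color'].shape[0]/2/np.tan(np.radians(c['fovy'])/2)
def ray(c,u,v,z):
    M,p,f=cam(c); d=M@np.array([(u-c['cx'])/f,(v-c['cy'])/f,1]); return p+d*(z-p[2])/d[2]
def proj(c,P):
    M,p,f=cam(c); q=(np.atleast_2d(P)-p)@M; return np.c_[c['cx']+f*q[:,0]/q[:,2],c['cy']+f*q[:,1]/q[:,2]]
E
python3 - <<'E'
from h import *
for n in ['scene','top','wrist']:
    c=shot(n,n+'0'); print(n,{k:v for k,v in c.items() if k!='color'})
print(bot.get_obs(),bot.hold_point_z)
E
```

```text
scene {'fovy': 54.45946754584237, 'cx': 254.63710911820326, 'cy': 193.02287140226443, 'xyz': array([1.09767957, 0.43786627, 0.9317154 ]), 'attitude': array([-141.63563633,   -0.48012778,  133.86496187])}
top {'fovy': 53.0908119274257, 'cx': 257.93415878762227, 'cy': 185.60731343769743, 'xyz': array([0.43732354, 0.00915324, 1.42660423]), 'attitude': array([-173.0329974 ,   -0.27953192,  -88.74626777])}
wrist {'fovy': 65.0314864312448, 'cx': 255.83970576611335, 'cy': 197.50023776583208, 'xyz': array([ 0.26493775, -0.48857432,  0.37289698]), 'attitude': array([ 1.61719758e+02,  9.76977109e-02, -6.97824967e+01])}
{'time': 0.15, 'q': array([-6.97864103e+01,  5.00343640e+00,  1.00455359e+01,  9.50990760e+01,
        1.17752057e-03,  8.99995705e+01]), 'qd': array([-0.03856124, -0.10531754,  0.06871769,  0.02679337,  0.07317646,
        0.01583711]), 'joint_efforts': array([ 1.65670400e-06, -5.20762432e+01,  4.65043974e+01,  1.39285909e-02,
       -1.15268392e-05, -2.73479905e-08]), 'ee_pos': array([ 0.18998389, -0.51596645,  0.23075585]), 'tcp_rot': array([-91.18437994,  89.94301135, 109.02963869]), 'wrist_force': array([-0.07374765,  0.43213152,  0.12087124]), 'torque': array([0.00184134, 0.0439336 , 0.00639998]), 'opening': 0.08536124101715835} 0.0187
```

View pics/top0.png

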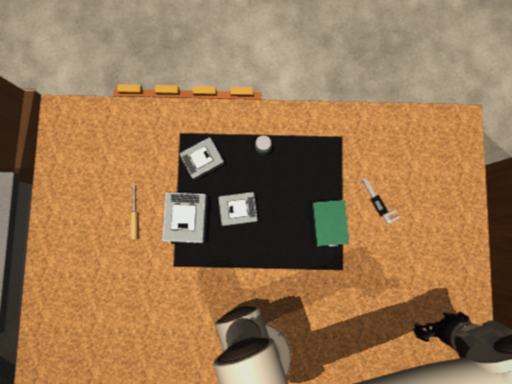

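View pics/scene0.png

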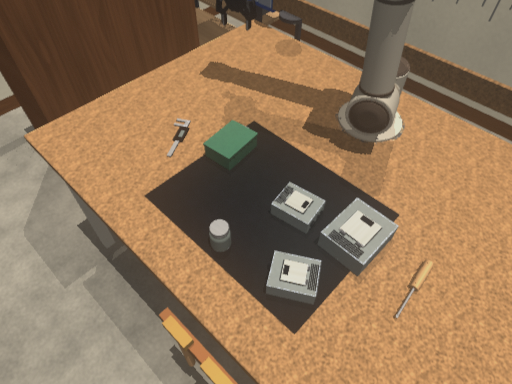

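Run:
```python
import cv2
a=cv2.imread('pics/top0.png')[130:255,155:270]; cv2.imwrite('pics/topz.png',cv2.resize(a,None,fx=4.8,fy=4.8,interpolation=cv2.INTER_CUBIC))
a=cv2.imread('pics/scene0.png')[175:310,255:405]; cv2.imwrite('pics/scz.png',cv2.resize(a,None,fx=4.4,fy=4.4,interpolation=cv2.INTER_CUBIC))
```

```text
(no output)
```

View pics/topz.png

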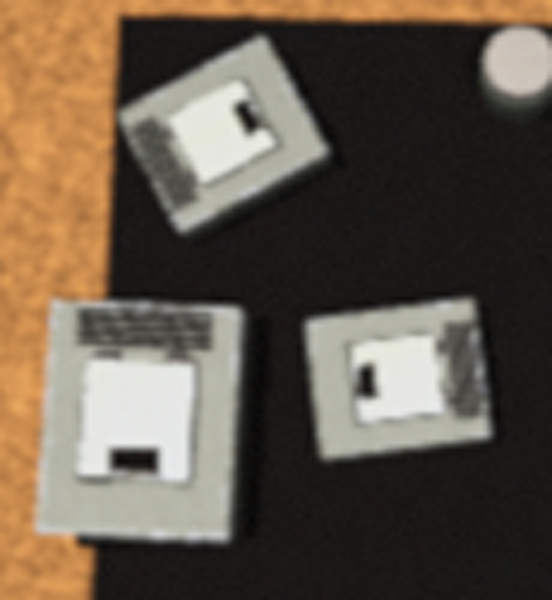

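View pics/scz.png

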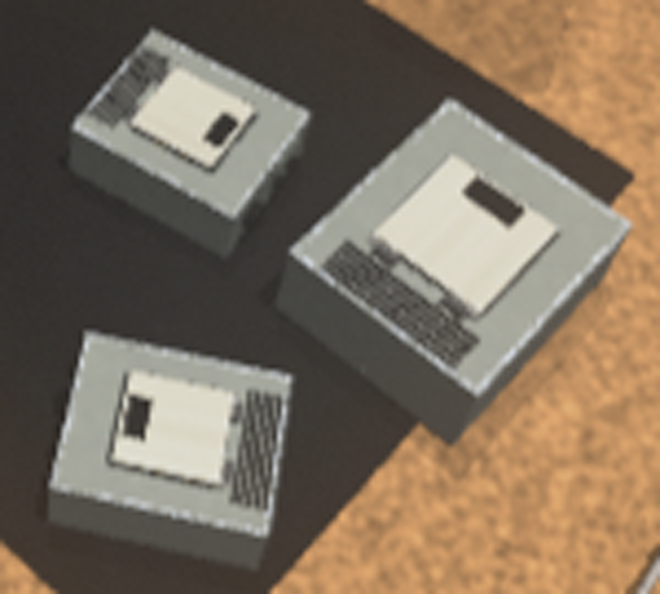

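Run:
```python
from h import *; import pickle
c=pickle.load(open('pics/top0.pkl','rb'))
def g(P,z,s): return np.array([ray(c,(u)/4.8+155,v/4.8+130,z) for u,v in P])
for nm,P in dict(large=[(52,300),(245,308),(232,543),(37,532)],mid=[(265,37),(330,155),(185,235),(120,115)],small=[(305,322),(474,299),(493,437),(323,460)]).items():
    q=g(P,.07,0); print(nm,np.linalg.norm(np.roll(q,-1,0)-q,axis=1).round(3),q.mean(0).round(4))
    if nm=='large': print(q.round(4)); d=(q[0]+q[1]-q[2]-q[3]); print('yaw',np.degrees(np.arctan2(d[1],d[0])))
print('pad',g([(135,460)],.08,0), 'tin corners',[ray(c,u,v,.062).round(3) for u,v in [(313,203),(346,200),(349,244),(317,246)]], 'jar',ray(c,263,143,.085))
s=pickle.load(open('pics/scene0.pkl','rb'))
print('pad scene',ray(s,255+494/4.4,175+199/4.4,.08),'scene ctr',np.mean([ray(s,255+u/4.4,175+v/4.4,.07) for u,v in [(450,100),(630,228),(475,388),(290,253)]],0))
```

```text
large [0.143 0.172 0.142 0.17 ] [0.4845 0.2619 0.07  ]
[[0.5713 0.332  0.07  ]
 [0.5685 0.1894 0.07  ]
 [0.3968 0.1922 0.07  ]
 [0.4016 0.3342 0.07  ]]
yaw -0.8619961223267997
mid [0.103 0.123 0.104 0.123] [0.6978 0.2092 0.07  ]
small [0.126 0.103 0.125 0.102] [0.5185 0.0744 0.07  ]
pad [[0.45505434 0.26352203 0.08      ]] tin corners [array([ 0.546, -0.191,  0.062]), array([ 0.56 , -0.309,  0.062]), array([ 0.405, -0.318,  0.062]), array([ 0.395, -0.206,  0.062])] jar [ 0.75478096 -0.00851192  0.085     ]
pad scene [0.45870588 0.26497555 0.08      ] scene ctr [0.49012862 0.26451664 0.07      ]
```

```bash
python3 - <<'E'
from h import *
o=bot.get_obs(); M=R.from_euler('xyz',o['tcp_rot'],degrees=True).as_matrix(); print(M.round(4))
print('shift mm in tool to (.456,.264,z)',(M.T@(np.array([.456,.264,.231])-o['ee_pos'])*1000).round(1))
E
python3 -m inch '[[[0,0,0],-0.1],[[0,0,0],-0.1]]' 0 20
python3 -c "
from h import *
o=bot.get_obs();print(o['q'],R.from_euler('xyz',o['tcp_rot'],degrees=True).as_matrix().round(3))"
```

```text
[[-3.000e-04  3.455e-01 -9.384e-01]
 [ 9.000e-04 -9.384e-01 -3.455e-01]
 [-1.000e+00 -1.000e-03 -0.000e+00]]
shift mm in tool to (.456,.264,z) [ 4.000e-01 -6.400e+02 -5.191e+02]
time: 0.32
ee_pos: [0.19, -0.516, 0.231]
tcp_rot: [-104.0, 90.0, 107.9]
wrist_force: [0.9, 0.8, 0.1]
opening: 0.0643
[-6.97868140e+01  4.99394301e+00  1.00572343e+01  9.50995518e+01
  1.43517338e-03  7.82933176e+01] [[-0.     0.529 -0.849]
 [ 0.001 -0.849 -0.529]
 [-1.    -0.001 -0.   ]]
```

```bash
python3 -m inch '[[[0,0,0],-0.123],[[0,0,0],-0.123],[[0,0,0],-0.123],[[0,0,0],-0.123],[[0,0,0],-0.123],[[0,0,0],-0.123],[[0,0,0],-0.123],[[0,0,0],-0.123]]'
python3 -m inch '[[[0,0,0],-0.123],[[0,0,0],-0.123],[[0,0,0],-0.123],[[0,0,0],-0.123],[[0,0,0],-0.123],[[0,0,0],-0.123],[[0,0,0],-0.123],[[0,0,0],-0.123]]'
python3 -m inch '[[[0,0,0],-0.123],[[0,0,0],-0.123],[[0,0,0],-0.123],[[0,0,0],-0.123],[[0,0,0],-0.123]]'
python3 -m inch '[[[0,30,14],0],[[0,30,14],0],[[0,30,14],0],[[0,30,14],0],[[0,30,14],0],[[0,30,14],0],[[0,30,14],0],[[0,30,14],0]]'
python3 -c "
from h import *
o=bot.get_obs();print(o['ee_pos'],o['q'],R.from_euler('xyz',o['tcp_rot'],degrees=True).as_matrix().round(3))"
```

```text
time: 0.98
ee_pos: [0.19, -0.516, 0.231]
tcp_rot: [-156.9, 90.0, 111.5]
wrist_force: [1.2, -0.4, 0.0]
opening: -0.0004
time: 1.65
ee_pos: [0.19, -0.516, 0.231]
tcp_rot: [144.2, 90.0, 109.0]
wrist_force: [-0.1, -0.1, 0.9]
opening: -0.0
time: 2.07
ee_pos: [0.19, -0.516, 0.231]
tcp_rot: [109.8, 90.0, 109.8]
wrist_force: [-0.7, 0.6, -1.0]
opening: -0.0002
time: 2.73
ee_pos: [0.3036, -0.2753, 0.2312]
tcp_rot: [4.1, 90.0, 3.8]
wrist_force: [0.2, -0.3, -0.0]
opening: 0.0002
[ 0.30364528 -0.27526281  0.23117845] [-4.21957902e+01 -1.40338486e+01 -7.72207169e+00  9.63081392e+01
  3.76315503e-03 -4.18416375e+01] [[ 0.     0.006  1.   ]
 [ 0.     1.    -0.006]
 [-1.     0.     0.   ]]
```

Aligned. Remaining: +539 in y, +152 in x (tool z).

```bash
python3 -m inch '[[[0,34,9],0],[[0,34,9],0],[[0,34,9],0],[[0,34,9],0],[[0,34,9],0],[[0,34,9],0],[[0,34,9],0],[[0,34,9],0]]'
python3 -m inch '[[[0,33,9],0],[[0,33,9],0],[[0,33,9],0],[[0,33,9],0],[[5,33,9],0],[[10,33,9],0],[[15,33,9],0],[[15,33,10],0]]'
python3 -m inch '[[[10,0,0],0],[[10,0,0],0],[[0,0,0],0]]'
python3 -c "
from h import *
o=bot.get_obs();print(o['ee_pos'],o['q'],R.from_euler('xyz',o['tcp_rot'],degrees=True).as_matrix().round(3))
c=shot('wrist','w1');c=shot('scene','s1')
a=c['color'][120:320,270:440,::-1];cv2.imwrite('pics/s1z.png',cv2.resize(a,None,fx=3,fy=3))"
```

```text
time: 3.4
ee_pos: [0.3769, -0.0034, 0.2314]
tcp_rot: [-1.2, 90.0, -1.6]
wrist_force: [0.4, -0.9, 0.2]
opening: 0.0003
time: 4.07
ee_pos: [0.4516, 0.2603, 0.1858]
tcp_rot: [29.6, 90.0, 29.3]
wrist_force: [1.1, -1.6, 0.3]
opening: 0.0001
time: 4.32
ee_pos: [0.4506, 0.2577, 0.1639]
tcp_rot: [-147.0, 89.8, -147.3]
wrist_force: [-1.6, -0.5, 0.3]
opening: -0.0002
[0.45055912 0.25774421 0.1638755 ] [ 2.97780739e+01  1.14979158e-01 -2.42500213e+00  8.76817429e+01
 -1.12569254e-02  3.00819714e+01] [[-0.003  0.005  1.   ]
 [-0.002  1.    -0.005]
 [-1.    -0.002 -0.003]]
```

View pics/w1.png

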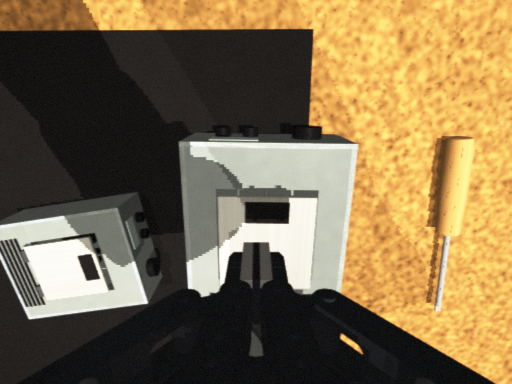

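View pics/s1z.png

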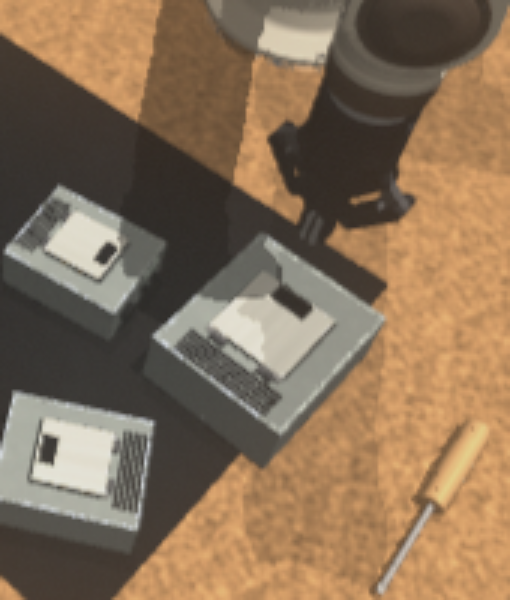

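The wrist view confirms the large unit (two sockets and a dial at its front, rows 125–140), pad middle at pixel (267,212); fingertips at about (257,245).

Run:
```python
from h import *; import pickle
c=pickle.load(open('pics/w1.pkl','rb'))
for u,v in [(246,203),(289,203),(288,223),(246,222),(267.3,212.5)]: print(ray(c,u,v,.08).round(4))
print('front corners',ray(c,187,146,.07),ray(c,357,147,.07)); o=bot.get_obs(); print(o['ee_pos'],proj(c,o['ee_pos']))
print(proj(c,[[.456,.2635,.08]]))
```

```text
[0.4482 0.2496 0.08  ]
[0.4484 0.2838 0.08  ]
[0.4656 0.2834 0.08  ]
[0.4646 0.2493 0.08  ]
[0.4564 0.2666 0.08  ]
front corners [0.40429499 0.20374611 0.07      ] [0.40573644 0.33673804 0.07      ]
[0.45129305 0.2574632  0.16654181] [[255.7631567  262.46015648]]
[[263.50144828 212.06155944]]
```

```bash
python3 -m inch '[[[10,2,1],0],[[14,3,2],0],[[14,3,2],0],[[12,0,0],0],[[8,0,0],0],[[5,0,0],0],[[0,0,0],0],[[0,0,0],0]]'
python3 -c "
from h import *
print(bot.get_obs()['ee_pos'])
c=shot('wrist','w2');print(bot.get_obs()['ee_pos'],bot.get_obs()['wrist_force'])"
```

```text
time: 5.08
ee_pos: [0.4566, 0.2662, 0.1037]
tcp_rot: [25.0, 90.0, 24.7]
wrist_force: [1.0, -0.2, 0.7]
opening: 0.0003
[0.45664442 0.26617083 0.1036796 ]
[0.4568278  0.26636827 0.1040345 ] [ 0.69684703 -0.12614134  0.11980714]
```

View pics/w2.png

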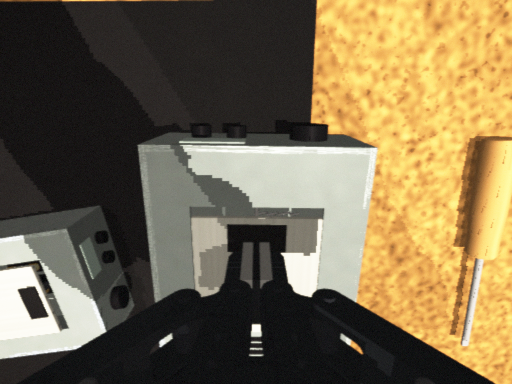

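```bash
python3 -m inch '[[[6,0,0],0],[[6,0,0],0],[[5,0,0],0],[[3,0,0],0],[[0,0,0],0]]'
```

```text
time: 5.55
ee_pos: [0.4561, 0.2661, 0.0822]
tcp_rot: [-149.8, 89.9, -150.1]
wrist_force: [-0.2, 0.3, -1.0]
opening: 0.0002
```

```bash
python3 -m inch '[[[2.5,0,0],0],[[2.5,0,0],0],[[2.5,0,0],0]]'
```

```text
time: 5.8
ee_pos: [0.4566, 0.2665, 0.0763]
tcp_rot: [61.8, 90.0, 61.4]
wrist_force: [-4.3, -0.3, 9.5]
opening: -0.0003
```

```bash
python3 -m inch '[[[2,0,0],0]]'; python3 -c "
from h import *
o=bot.get_obs();print(o['ee_pos'],o['wrist_force'])"
```

```text
time: 5.88
ee_pos: [0.4565, 0.2665, 0.0744]
tcp_rot: [69.9, 90.0, 69.6]
wrist_force: [-3.3, -1.1, 8.5]
opening: -0.0
[0.45647798 0.26649421 0.07441377] [-3.33723683 -1.07551476  8.46629946]
```

```bash
python3 -m inch '[[[2,0,0],0]]'
```

```text
time: 5.97
ee_pos: [0.4566, 0.2666, 0.0734]
tcp_rot: [51.9, 89.9, 51.5]
wrist_force: [-11.2, -3.9, 27.8]
opening: 0.0001
```

On its stop (force jump at z ≈ 73.5 mm, pad about 6.5 mm down). Now release and draw up and back towards the front.

```bash
python3 -m inch '[[[-4,0,0],0],[[-8,0,-2],0],[[-14,0,-6],0],[[-20,0,-12],0],[[-24,0,-16],0],[[-24,0,-18],0],[[-20,0,-14],0],[[-10,0,-6],0]]'
python3 -m inch '[[[0,0,0],0],[[0,0,0],0],[[0,0,0],0],[[0,0,0],0],[[0,0,0],0],[[0,0,0],0],[[0,0,0],0],[[0,0,0],0]]'
python3 -c "
from h import *
c=shot('scene','s2');a=c['color'][120:320,270:440,::-1];cv2.imwrite('pics/s2z.png',cv2.resize(a,None,fx=3,fy=3))"
```

```text
time: 6.63
ee_pos: [0.3818, 0.2671, 0.1988]
tcp_rot: [37.9, 89.8, 37.6]
wrist_force: [0.4, -1.1, -0.7]
opening: 0.0
time: 7.3
ee_pos: [0.3827, 0.2667, 0.1955]
tcp_rot: [-145.2, 90.0, -145.5]
wrist_force: [-0.4, -0.0, -0.1]
opening: 0.0
```

View pics/s2z.png

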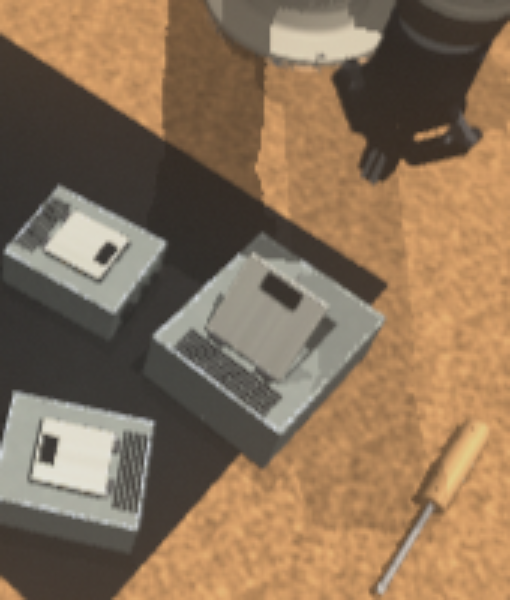

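The hatch has popped and is still rising (pad at crop pixel (281,290), shaded underside gap visible at right). Now I leave it alone for about 2.7 s.

```bash
for i in 1 2 3 4; do python3 -m inch '[[[0,0,0],0],[[0,0,0],0],[[0,0,0],0],[[0,0,0],0],[[0,0,0],0],[[0,0,0],0],[[0,0,0],0],[[0,0,0],0]]' | grep -E 'time|force'; done
python3 - <<'E'
from h import *; import pickle
c=shot('scene','s3');a=c['color'][120:320,270:440,::-1];cv2.imwrite('pics/s3z.png',cv2.resize(a,None,fx=3,fy=3))
# expected pad pixel vs angle (plane y=.266, hinge x=.5285)
for t in [0,.4,.8,1.05]:
    x=-.072*np.cos(t)+.007*np.sin(t); z=.073+.072*np.sin(t)+.007*np.cos(t)
    print(t,((proj(c,[.5285+x,.266,z])-[270,120])*3).round(0))
E
```

```text
time: 8.02
wrist_force: [-0.3, 0.0, -0.3]
time: 8.68
wrist_force: [-0.5, 0.7, 0.1]
time: 9.35
wrist_force: [0.8, -0.5, 0.2]
time: 10.02
wrist_force: [0.5, 0.6, 0.6]
0 [[294. 300.]]
0.4 [[296. 288.]]
0.8 [[291. 286.]]
1.05 [[284. 290.]]
```

View pics/s3z.png

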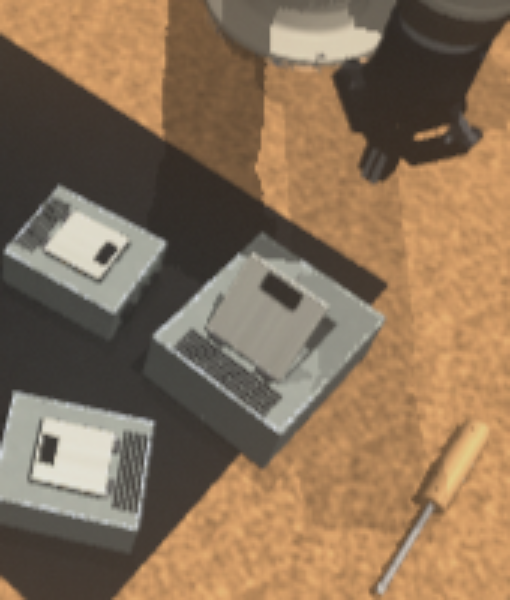

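Run:
```python
from h import *
c=shot('top','t3')
a=c['color'][130:255,155:270,::-1]; cv2.imwrite('pics/t3z.png',cv2.resize(a,None,fx=4.8,fy=4.8,interpolation=cv2.INTER_CUBIC))
for t in [0,.8,1.05]:
    x=-.072*np.cos(t)+.007*np.sin(t); z=.073+.072*np.sin(t)+.007*np.cos(t)
    print(t,((proj(c,[.5285+x,.266,z])-[155,130])*4.8).round(0))
```

```text
0 [[132. 458.]]
0.8 [[120. 418.]]
1.05 [[118. 395.]]
```

View pics/t3z.png

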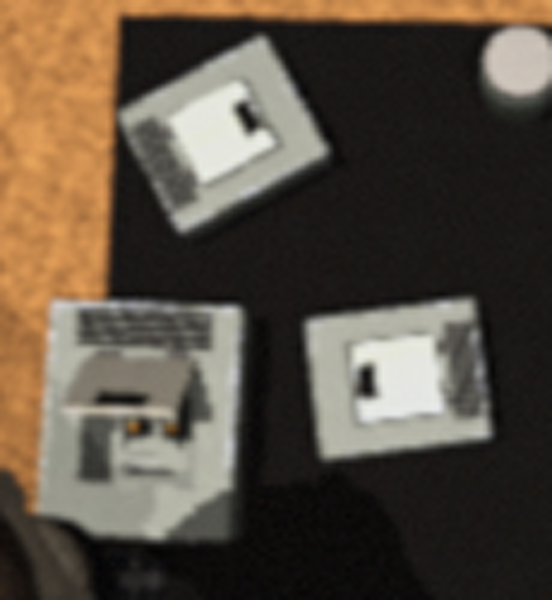

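The top view shows the hatch wide open with the fuses visible; the pad at crop (122,397) matches 1.05 rad, and the unit's corners are where they were.

```bash
python3 -c "
from workcell import bot
print(bot.job_done())"
```

```text
the job is handed in; nothing more can be done
None
```

I pressed the hatch on the 170 x 140 mm power unit in once, with shut fingertips on the rubber pad. It sprang open and stayed open, and I have handed the job in. No verdict was reported.

- **Press:** I approached at about 30 mm/s. The force read about 9 N through the travel. On the stop it read 27.8 N upward at z ≈ 73.4 mm, well above the 14 N you asked to stop at but under the 80 N limit. The cause was a final 2 mm step that ran onto the stop.
- **Hatch open:** I then drew up and back towards the front and left it alone for about 3.4 s. In the scene and top views the pad lies where a 1.05 rad opening predicts, to within a few pixels of the enlarged crops. The scene view did not change between the start and end of the 2.7 s wait. Wrist force stayed within noise, under 1 N.
- **Surroundings:** The power unit's corners in the top view are where they were at the start, and the screwdriver looks unmoved. I did not look at the tin, jar or caliper closely afterwards, but the arm only passed high above that side and I saw no contact force.

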